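# Load the pipe sleeve on its peg and close the bay

## Task

Two steel fittings lie on the rails in front of the two-bay loading rack: a hollow pipe sleeve and a solid spool with a narrow waist. Push the hollow sleeve along its rails onto the peg in the bay behind it until it hangs on the peg, fully home against the back wall, moving the sliding cover out of the way if it is over that bay. Then slide the cover fully over the bay that now holds the sleeve, to its end stop; leave the spool and the other stock nearby where they are.

Things in the scene. Friction and masses are not known exactly. Their poses are not given: they have to be found in the camera images.
- rack: Fixed loading rack, base 245 (x) x 232 (y) x 12 mm: a grey box with two bays at the far end, a pair of rails before each. Origin on the table under the centre of the box; x runs along the rails into the box (pushing direction), y to the left bay, z up. The lanes' middles are at y = +55 mm (left) and -55 mm (right).
- bay_left (a point): Middle of the left bay's floor (rack x 0, y +55, z 12 mm). Both bays are alike: open in front and on top, inside from rack x = -54 to +50 mm (back wall's inner face), 104 mm wide between 6 mm walls whose tops are 100 mm high.
- bay_right (a point): Middle of the right bay's floor (rack x 0, y -55, z 12 mm).
- peg_left (a point): Tip of the left peg (rack x -2, y +55, z 70 mm): a fixed level steel peg, diameter 18, 52 mm long, that points from the bay's back wall along rack -x towards the rails.
- peg_right (a point): Tip of the right peg (rack x -2, y -55, z 70 mm), as the left one.
- rails_left (a point): On the left lane's middle, at the near end of its rails (rack x -175, y +55, z 37 mm, rail centre height). Each lane has two round steel rails, diameter 10, 36 mm apart, running to rack x = -25 mm, just inside the bay; a sleeve that is fully home has left the rails and hangs on the peg.
- rails_right (a point): The same point for the right lane (y -55 mm).
- home_left (a point): Where the sleeve's centre is when it hangs fully home on the left (+y) peg: rack x +20, y +55, z 62 mm. Axes as the rack's.
- home_right (a point): The same for the right (-y) peg: rack x +20, y -55, z 62 mm.
- cover (a joint): Position of the flat sliding cover along the rack's y (m). 0: fully over the right bay (end stop); 0.11: fully over the left bay (end stop); between: over part of both. It stays where it is left; 2 to 4 N moves it. Aluminium plate 112 (x) x 108 (y) x 6 mm, underside 101, top 107 mm high.
- cover_handle (a point): Centre of the cover's handle, a dark steel bar standing up along the middle of the cover: 60 long (rack x), 12 thick (rack y), 24 mm high, from the cover's top (107 mm) to 131 mm. Push it sideways or pinch it.
- sleeve: Hollow steel pipe sleeve lying on the rails of one lane (left or right) in front of the box: outer diameter 56, bore 34, length 60 mm, about 0.7 kg. Origin at its centre (65 mm high on the rails); x is its axis, along the lane; it may roll about x.
- spool: Solid steel spool without a bore, lying on the other lane's rails, not to be moved: two discs of diameter 56, 18 mm thick, joined by a waist of diameter 30; 60 mm long, 0.75 kg. Origin at its centre; x is its axis.
- carton: Bystander: open cardboard carton 130 x 110 x 85 mm beside the rack. Origin under its centre.
- outlet_a: Bystander: dark steel weld outlet, a cone 72 mm wide and 36 mm high, standing beside the rack. Origin under its centre.
- outlet_b: Bystander: another such weld outlet. Origin under its centre.
Not all that is in view belongs to the job. Leave any pink look-alike of the sleeve alone.

How it is judged:
On the way:
1. the sleeve hangs fully home on the peg of its bay (((distance between sleeve and home_left below 0.008 m and angle between the x axis of sleeve and the x axis of rack, either way round below 0.12 rad) or (distance between sleeve and home_right below 0.008 m and angle between the x axis of sleeve and the x axis of rack, either way round below 0.12 rad))), for 0.2 s.
At the end, for the whole second after the job is handed in: The sleeve is at rest on the peg of one bay, its centre within 8 mm of the home point and its axis within 0.12 rad of the rack's x, and the cover is within 5 mm of its end stop over that same bay (((distance between sleeve and home_left below 0.008 m and angle between the x axis of sleeve and the x axis of rack, either way round below 0.12 rad and value of joint cover above 0.105 m and linear speed of sleeve below 0.02 m/s) or (distance between sleeve and home_right below 0.008 m and angle between the x axis of sleeve and the x axis of rack, either way round below 0.12 rad and value of joint cover below 0.005 m and linear speed of sleeve below 0.02 m/s))); the robot touches nothing.
It fails at once if the spool is moved more than 15 mm (distance of spool from where it was at the start of the episode above 0.015 m).
It fails at once if a bystander is moved more than 30 mm (distance of any of carton, outlet_a, outlet_b from where it was at the start of the episode above 0.03 m).
It also fails if it takes over 54 s, if anything falls off the work surface, if the arm or the gripper's body presses on something with over 40 N, if the wrist force passes 120 N, or if a joint passes its speed limit or range.

## Robot

A 6-joint arm with a two-finger parallel gripper is mounted at the origin on the work surface. World frame = base frame: x ahead of the robot, y to its left, z up, the work surface at z = 0. Lengths are in m, angles in rad, forces in N, time in s.
With the tool pointing down it reaches from about 0.375 to 0.975 m from the base axis. Payload 3.8 kg.
Tool frame: the origin (TCP) lies midway between the tips of the shut fingers; the grasp point (between the pads) lies 19 mm behind it; x points along the fingers, z is the direction in which the jaws open and shut, and the axes are right-handed (so a half turn about x gives the same grasp; the last joint's range is limited). The gripper opens to 85 mm and grips with 20 to 120 N. Pads are 22 mm wide; open, the fingers measure 114 mm over their backs; the gripper's body (76 mm by 85 mm) begins 54 mm behind the grasp point. The pads swing forward as they close: fully open they stand 13 mm farther back than shut.
Start: joints at [-1.274, 0.264, 1.604, -0, 1.274, -0.037], TCP at [0.221, -0.638, 0.231] pointing down, gripper open.
Joint ranges: [-2.63, 2.63], [-0.94, 2.18], [0.31, 2.57], [-1.31, 4.45], [0, 2.66], [-2.55, 2.55]. Speed limits (rad/s): [2.57, 2.57, 3.14, 3.14, 3.14, 3.14].

## Interface

Orientations are given as a rotation vector (axis times angle).
In Python, from workcell import * gives the robot as it stands. The module is installed in compiled form; this text tells all that it offers.
- The arm moves only by the tool carry_out, never from a script. Its arguments are lists of equal length, an entry for each row: "offset": the shift along the tool's x, y, z in cm, a list of three; "delta_rot": the turn, a rotation vector about the tool's x, y, z in degrees, a list of three. A call has exactly 5 rows; each row shifts and turns the commanded pose from where the row before left it, along the tool's axes as they then stand; what a row does not reach is not made up. A row lasts 1/12 s, in which the tool goes at most 41.7 mm and 7.16 degrees, less where a joint would pass 70% of its speed; a pose out of reach is approached as far as the arm can. A call is refused whole if a number of a shift passes 4.17 or a number of a turn 7.16, either way. A call with a gripper value outside its range is refused whole. "fingers" is the opening, from -1 (shut) to 1 (fully open), set as the call begins (left out, the last holds). The fingers move at their own pace and stop on an object; "newtons" is the grip in N (left out, the last holds). Time passes only in rows, so rows that do not move let the fingers close, or fill a call up. It gives the time, the measured TCP pose, the force and the opening at its end, in the units of the state.
- read_state(): the state, without advancing time (a new reading comes with each control period).
- read_camera(name): name is "side" or "top"; returns (picture, depth): 420x560x3 uint8, red, green, blue; 420x560 float32, m along the optical axis (not along the pixel's ray), 0 where there is no reading.
- get_calibration(name): a dict with "fx", "fy", "cx", "cy" (pixels), "distortion" ([k1, k2, p1, p2, k3] as OpenCV has them; the pictures are not rectified), "R" (3x3) and "t" (3): a world point X has camera coordinates R X + t. Camera axes: x right, y down, z forward; pixel columns grow to the right and rows downward; lengths in m; the calibration is good to about 2 mm. A picture is of the moment at which its call begins. get_calibration takes no time and is no camera call.
- finish_job(): hands the job in, once; it reports no verdict.
The state is a dict: "time": time; "q": joint angles; "joint_vel": joint speeds; "joint_torque": joint torques, N m; "tool_pos": TCP position; "tcp_rot": TCP orientation; "wrist_force": force on the tool from outside, world axes, zero at the start; "torque": the same for the moment, N m; "width": opening from 0.0 (shut) to 1.0 (fully open).
Only numpy, scipy, OpenCV 4.12 (cv2) and the standard library are available. Lean on these libraries where they do the work, as an engineer would, in place of code of your own. Each camera call takes 0.05 s, during which the arm holds its last target. There are 200 camera calls.

## Working session

There is one attempt and no reset: what is moved stays moved. The work goes in short steps, Python scripts to look and compute and a tool call to move; the robot and the scene stay as the last step left them, time stands still between calls to the robot, and variables do not carry over. Pictures are saved under pics/ and viewed, about 8 in all and at most 12, crops included, and the job is handed in when it is done.

Besides the shell and the picture viewer there is one more tool, called after "Emit:" in YAML: its name, and indented under it one key for each argument. carry_out: Moves the arm, as the interface text tells. Its arguments: {"type":"object","properties":{"offset":{"type":"array"},"delta_rot":{"type":"array"},"fingers":{"type":"number"},"newtons":{"type":"number"}},"required":["offset","delta_rot"]}

```bash
mkdir -p pics; python3 - <<'E'
from workcell import *
import cv2, numpy as np
for n in("top","side"):
    p,d=read_camera(n); c=get_calibration(n)
    cv2.imwrite(f"pics/{n}0.png",p[:,:,::-1]); np.savez(f"{n}0.npz",p=p,d=d)
    print(n,c["fx"],c["distortion"],(-np.array(c["R"]).T@np.array(c["t"])).round(3),np.array(c["R"]).round(3).tolist())
s=read_state();print({k:np.round(v,3).tolist() for k,v in s.items()})
E
```

```text
top 387.3819760130515 [0.02231306 0.         0.         0.         0.        ] [0.338 0.071 1.07 ] [[-0.02, -1.0, -0.0], [-0.974, 0.019, -0.225], [0.225, -0.004, -0.974]]
side 388.35631439777353 [-0.0412554  0.         0.         0.         0.       ] [0.483 0.644 0.537] [[-0.996, -0.088, -0.007], [-0.048, 0.607, -0.793], [0.074, -0.79, -0.609]]
{'time': 0.1, 'q': [-1.274, 0.265, 1.605, 0.0, 1.274, -0.037], 'joint_vel': [-0.0, -0.002, -0.002, 0.001, 0.001, 0.0], 'joint_torque': [-0.0, -51.671, -36.859, -0.0, 0.006, -0.0], 'tool_pos': [0.221, -0.637, 0.23], 'tcp_rot': [0.961, 1.351, -0.959], 'wrist_force': [-0.423, 0.393, -0.437], 'torque': [-0.071, 0.019, -0.009], 'width': 1.001}
```

View pics/top0.png

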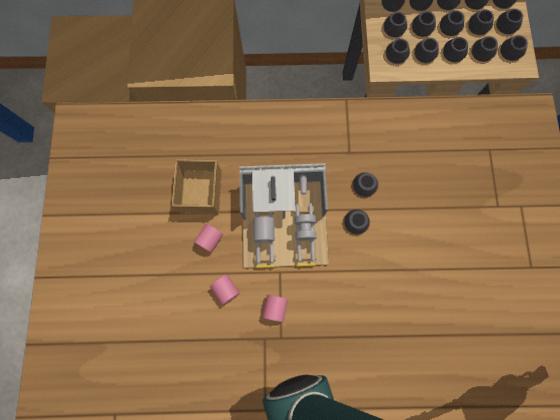

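View pics/side0.png

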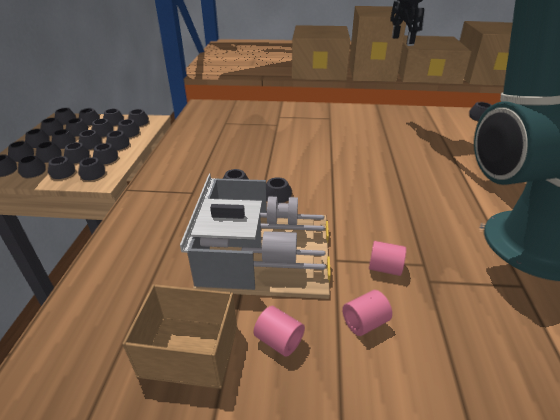

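The top view shows three kinds of possible targets. The grey cylinder without a waist at (263,230), left lane, is the sleeve. The waisted spool is at (305,225), right lane, and pink decoys are at (208,238), (225,290) and (275,308). The cover, with its handle at (273,188), is over the left bay. I'll measure next and check with one close crop.

```bash
cat > h.py <<'E'
import cv2, numpy as np
from workcell import *
def cal(n):
    c=get_calibration(n);K=np.array([[c["fx"],0,c["cx"]],[0,c["fy"],c["cy"]],[0,0,1]])
    return K,np.array(c["distortion"]),np.array(c["R"]),np.array(c["t"])
def cloud(n,d):
    K,D,R,t=cal(n);v,u=np.mgrid[:420,:560]
    xy=cv2.undistortPoints(np.dstack([u,v]).reshape(-1,1,2).astype(float),K,D).reshape(420,560,2)
    P=np.dstack([xy[...,0]*d,xy[...,1]*d,d]); return (P-t)@R
def proj(n,X):
    K,D,R,t=cal(n);return cv2.projectPoints(np.atleast_2d(X).astype(float),cv2.Rodrigues(R)[0],t,K,D)[0].reshape(-1,2)
def rackfit(ctr,yaw):
    c,s=np.cos(yaw),np.sin(yaw);return lambda p:np.c_[ctr[0]+c*p[:,0]-s*p[:,1],ctr[1]+s*p[:,0]+c*p[:,1],p[:,2]]
E
python3 - <<'E'
from h import *
a=np.load("top0.npz");W=cloud("top",a["d"]);p=a["p"]
def rect(m,name):
    q=W[m][:,:2].astype(np.float32);r=cv2.minAreaRect(q);print(name,len(q),np.round(r[0],4),np.round(r[1],4),round(r[2],2),"med z",np.median(W[m][:,2]).round(4))
v,u=np.mgrid[:420,:560]
roi=(u>236)&(u<332)&(v>160)&(v<275)&(a["d"]>0)
z=W[...,2]
rect(roi&(z>.115)&(z<.14),"handle")
cov=roi&(u>250)&(u<297)&(z>.1)&(z<.112)&(v<214);rect(cov,"cover+wall")
rect(roi&(z>.05)&(u<280)&(v>213)&(v<250),"sleeve");rect(roi&(z>.05)&(u>290)&(v>200)&(v<245)&(u<320),"spool")
rect(roi&(z>.006)&(z<.018),"base")
rect(roi&(z>.02)&(z<.2),"box+rails")
k=cv2.resize(p[155:280,225:345],None,fx=5,fy=5,interpolation=cv2.INTER_CUBIC)
b=np.load("side0.npz")["p"];k2=cv2.resize(b[170:300,180:340],None,fx=4.5,fy=4.5,interpolation=cv2.INTER_CUBIC)
cv2.imwrite("pics/c0.png",k[:,:,::-1])
E
```

```text
handle 117 [0.6616 0.0574] [0.0491 0.1429] 43.37 med z 0.1306
cover+wall 1745 [0.6332 0.0902] [0.1231 0.1192] 1.95 med z 0.1071
sleeve 515 [0.5383 0.1362] [0.0854 0.0729] 89.35 med z 0.0878
spool 499 [0.552  0.0163] [0.0927 0.0636] 1.2 med z 0.0852
base 3655 [0.5831 0.0696] [0.3082 0.2457] 6.1 med z 0.0123
box+rails 4899 [0.5681 0.0661] [0.2557 0.2265] 1.24 med z 0.0958
```

View pics/c0.png

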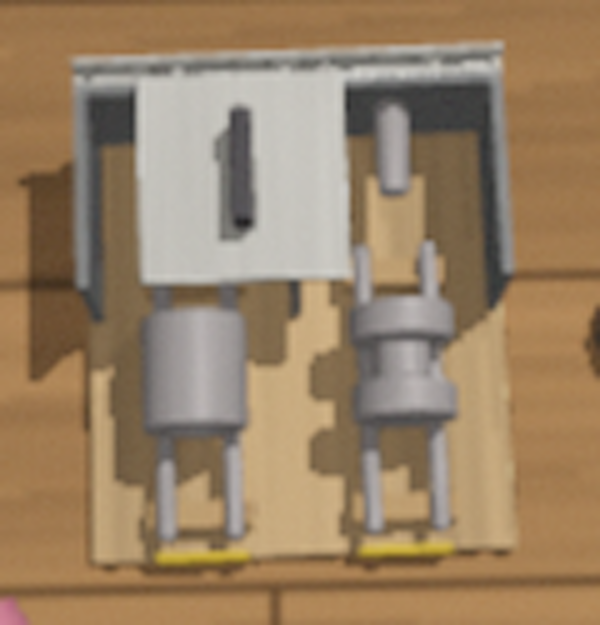

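The crop confirms it: a plain cylinder in the left lane (sleeve), a waisted spool in the right lane, and the cover mostly over the left bay. The left bay shows a narrow gap. Next I need a precise rack pose.

```bash
cat >> h.py <<'E'
def cast(n,uv,z):
    K,D,R,t=cal(n);xy=cv2.undistortPoints(np.array(uv,float).reshape(-1,1,2),K,D).reshape(-1,2)
    C=-R.T@t;r=np.c_[xy,np.ones(len(xy))]@R;return C+r*((z-C[2])/r[:,2])[:,None]
E
python3 - <<'E'
from h import *
a=np.load("top0.npz");p=a["p"].astype(int)
v,u=np.mgrid[:420,:560];g=p.sum(2)/3;W=cloud("top",a["d"]);z=W[...,2]
# crop->image: u=225+x/5 -.4
im=lambda x,y:(225+(x+.5)/5-.5,155+(y+.5)/5-.5)
def ax(P):d=P[1]-P[0];return np.degrees(np.arctan2(d[1],d[0]))
hm=(g<80)&(z>.112)&(u>262)&(u<285)&(v>172)&(v<205)
q=cast("top",np.c_[u[hm],v[hm]],.131)[:,:2].astype(np.float32);print("handle",hm.sum(),cv2.minAreaRect(q))
# cover corners (z=.107): front-left, front-right, back-left, back-right
C=cast("top",[im(140,281),im(350,278),im(135,83),im(346,83)],.107);print("cover",C.round(4).tolist())
# base front corners z=.012
B=cast("top",[im(94,562),im(517,548)],.012);print("base front",B.round(4).tolist())
# rails ends (centre) z=.042 top
r=cast("top",[im(166,536),im(234,536),im(374,528),im(441,524)],.042);print("rail ends",r.round(4).tolist())
# sleeve silhouette from rows: edges left/right columns
s=cast("top",[im(143,370),im(246,366)],.065);print("sleeve sides",s.round(4).tolist())
s=cast("top",[im(194,305),im(196,432)],.093);print("sleeve top ends",s.round(4).tolist())
pg=cast("top",[im(393,105),im(395,192)],.079);print("peg top",pg.round(4).tolist())
w=cast("top",[im(76,62),im(502,45),im(78,288),im(512,274)],.1);print("box top outer corners",w.round(4).tolist())
m=(z>.08)&(z<.1)&(u>250)&(u<278)&(v>213)&(v<245);Q=W[m]
for lo in np.arange(.5,.6,.01):
    k=(Q[:,0]>lo)&(Q[:,0]<lo+.01)
    if k.sum():print(round(lo,3),k.sum(),Q[k,1].min().round(4),Q[k,1].max().round(4),Q[k,2].max().round(4))
E
```

```text
handle 15 ((0.6237800717353821, 0.09546889364719391), (0.055816344916820526, 0.005216201767325401), 3.861227035522461)
cover [[0.5725, 0.1469, 0.107], [0.572, 0.0394, 0.107], [0.6793, 0.1493, 0.107], [0.6771, 0.0388, 0.107]]
base front [[0.439, 0.1796, 0.012], [0.442, -0.0506, 0.012]]
rail ends [[0.449, 0.1384, 0.042], [0.4483, 0.1024, 0.042], [0.4511, 0.0281, 0.042], [0.4525, -0.0075, 0.042]]
sleeve sides [[0.5343, 0.1487, 0.065], [0.5354, 0.0943, 0.065]]
sleeve top ends [[0.5626, 0.1201, 0.093], [0.4961, 0.1196, 0.093]]
peg top [[0.674, 0.0129, 0.079], [0.6254, 0.0134, 0.079]]
box top outer corners [[0.694, 0.181, 0.1], [0.6991, -0.0446, 0.1], [0.5711, 0.1793, 0.1], [0.5741, -0.0444, 0.1]]
0.5 60 0.0987 0.1426 0.0956
0.51 68 0.0987 0.1427 0.0958
0.52 59 0.0961 0.1427 0.0945
0.53 71 0.0984 0.1428 0.0958
0.54 67 0.0958 0.1428 0.0946
0.55 65 0.0983 0.1427 0.0953
0.56 18 0.0982 0.1397 0.0936
```

```bash
cat >> h.py <<'E'
from scipy.spatial.transform import Rotation as Rn
O=np.array([.6255,.0684,0]);YAW=np.radians(1.0)
RK=Rn.from_euler('z',YAW).as_matrix()
def rk(p):return O+RK@np.array(p,float)
def st():
    s=read_state();T=Rn.from_rotvec(s["tcp_rot"]).as_matrix()
    print("t",round(s["time"],2),"pos",np.round(s["tool_pos"],4),"rack",(RK.T@(np.array(s["tool_pos"])-O)*1000).round(1),"F",np.round(s["wrist_force"],1),"w",round(float(s["width"]),2))
    print("axes in rack\n",(RK.T@T).round(3));return s,T
def go(p):
    s,T=st();d=rk(p)-np.array(s["tool_pos"]);print("tool shift cm",(T.T@d*100).round(2))
    e=Rn.from_matrix(T.T@RK@np.array([[0,-1,0],[0,0,1],[-1,0,0]]).T).as_rotvec() if 0 else None
E
python3 - <<'E'
from h import *
go([-.02,.075,.225])
E
```

```text
t 0.1 pos [ 0.221  -0.6371  0.2301] rack [-416.8 -698.3  230.1] F [-0.4  0.4 -0.4] w 1.0
axes in rack
 [[-0.001  0.95   0.311]
 [ 0.002  0.311 -0.95 ]
 [-1.     0.    -0.002]]
tool shift cm [  0.64  61.77 -61.15]
```

Emit:
carry_out:
  offset:
    - [0, 1.0, -3.5]
    - [0, 1.4, -3.6]
    - [0, 1.6, -3.6]
    - [0, 1.8, -3.5]
    - [0, 1.8, -3.5]
  delta_rot:
    - [3.6, 0, 0]
    - [3.6, 0, 0]
    - [3.6, 0, 0]
    - [3.6, 0, 0]
    - [3.6, 0, 0]
  fingers: -1
  newtons: 30

```text
time: 0.52
tool_pos: [0.2584, -0.4487, 0.2304]
tcp_rot: [1.199, 1.218, -1.198]
wrist_force: [1.1, 0.1, 0.8]
width: 0.299
```

Emit:
carry_out:
  offset:
    - [0, 1.8, -3.5]
    - [0, 1.8, -3.5]
    - [0, 1.8, -3.5]
    - [0, 1.8, -3.5]
    - [0, 1.8, -3.5]
  delta_rot:
    - [0, 0, 0]
    - [0, 0, 0]
    - [0, 0, 0]
    - [0, 0, 0]
    - [0, 0, 0]

```text
time: 0.93
tool_pos: [0.3456, -0.2721, 0.231]
tcp_rot: [1.195, 1.218, -1.195]
wrist_force: [0.4, -0.0, -0.2]
width: 0.0
```

Emit:
carry_out:
  offset:
    - [0, 1.8, -3.5]
    - [0, 1.8, -3.5]
    - [0, 1.8, -3.5]
    - [0, 1.8, -3.5]
    - [0, 1.8, -3.5]
  delta_rot:
    - [0, 0, 0]
    - [0, 0, 0]
    - [0, 0, 0]
    - [0, 0, 0]
    - [0, 0, 0]

```text
time: 1.35
tool_pos: [0.4322, -0.0954, 0.2311]
tcp_rot: [1.195, 1.218, -1.195]
wrist_force: [0.5, -0.3, 0.3]
width: -0.003
```

```bash
python3 - <<'E'
from h import *
go([-.005,.075,.225])
E
```

```text
t 1.35 pos [ 0.4322 -0.0954  0.2311] rack [-196.2 -160.4  231.1] F [ 0.5 -0.3  0.3] w -0.0
axes in rack
 [[ 0.     1.     0.002]
 [-0.     0.002 -1.   ]
 [-1.     0.     0.   ]]
tool shift cm [  0.61  19.17 -23.5 ]
```

Emit:
carry_out:
  offset:
    - [0, 2.5, -3.0]
    - [0, 2.5, -3.0]
    - [0, 2.5, -3.0]
    - [0, 2.5, -3.0]
    - [0, 2.5, -3.0]
  delta_rot:
    - [0, 0, 0]
    - [0, 0, 0]
    - [0, 0, 0]
    - [0, 0, 0]
    - [0, 0, 0]

```text
time: 1.77
tool_pos: [0.5546, 0.057, 0.2308]
tcp_rot: [1.194, 1.219, -1.195]
wrist_force: [0.6, -0.8, 0.5]
width: 0.001
```

Emit:
carry_out:
  offset:
    - [0, 2.4, -3.0]
    - [0, 2.3, -3.0]
    - [0.6, 2.0, -2.5]
    - [3.5, 0, 0]
    - [3.5, 0, 0]
  delta_rot:
    - [0, 0, 0]
    - [0, 0, 0]
    - [0, 0, 0]
    - [0, 0, 0]
    - [0, 0, 0]

```text
time: 2.18
tool_pos: [0.6225, 0.1438, 0.1566]
tcp_rot: [1.196, 1.216, -1.188]
wrist_force: [0.5, -0.6, -1.8]
width: 0.001
```

```bash
python3 - <<'E'
from h import *
go([-.005,.055,.118])
p,d=read_camera("side");cv2.imwrite("pics/s1.png",cv2.resize(p[120:300,150:390],None,fx=3,fy=3)[:,:,::-1])
E
```

```text
t 2.18 pos [0.6225 0.1438 0.1566] rack [ -1.7  75.5 156.6] F [ 0.5 -0.6 -1.8] w 0.0
axes in rack
 [[ 0.006  1.     0.005]
 [ 0.001  0.005 -1.   ]
 [-1.     0.006 -0.001]]
tool shift cm [ 3.85 -0.36  2.05]
```

View pics/s1.png

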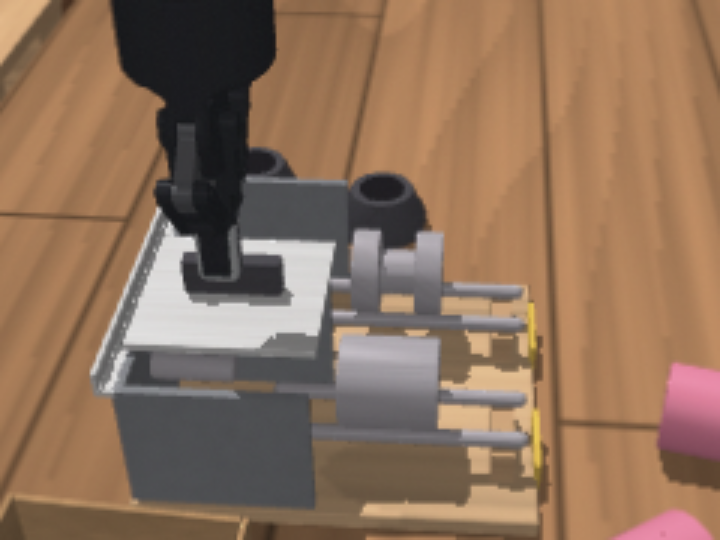

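The side view shows the closed fingers above the cover on the left (near) side of the handle, at crop pixel (215,270). The sleeve and spool are untouched. Next I'll lower and push the handle to the right.

Emit:
carry_out:
  offset:
    - [2.0, 0, 0]
    - [1.6, 0, 0]
    - [0, 0, 1.0]
    - [0, 0, 1.5]
    - [0, 0, 1.5]
  delta_rot:
    - [0, 0, 0]
    - [0, 0, 0]
    - [0, 0, 0]
    - [0, 0, 0]
    - [0, 0, 0]

```text
time: 2.65
tool_pos: [0.6203, 0.1005, 0.1203]
tcp_rot: [1.195, 1.219, -1.194]
wrist_force: [-0.4, 2.3, 0.1]
width: 0.0
```

Emit:
carry_out:
  offset:
    - [0, 0, 1.5]
    - [0, 0, 1.5]
    - [0, 0, 1.2]
    - [0, 0, 1.0]
    - [0, 0, 0.8]
  delta_rot:
    - [0, 0, 0]
    - [0, 0, 0]
    - [0, 0, 0]
    - [0, 0, 0]
    - [0, 0, 0]

```text
time: 3.07
tool_pos: [0.6222, 0.0396, 0.1206]
tcp_rot: [1.197, 1.216, -1.194]
wrist_force: [-1.9, 1.8, 3.2]
width: -0.001
```

```bash
python3 - <<'E'
from h import *
go([-.005,-.0345,.118])
E
```

```text
t 3.07 pos [0.6222 0.0396 0.1206] rack [ -3.8 -28.7 120.6] F [-1.9  1.8  3.2] w -0.0
axes in rack
 [[ 0.002  1.     0.001]
 [-0.     0.001 -1.   ]
 [-1.     0.002  0.   ]]
tool shift cm [ 0.26 -0.12  0.58]
```

Emit:
carry_out:
  offset:
    - [0, 0, 0.2]
    - [0, 0, 0.2]
    - [0, 0, 0.1]
    - [0, 0, 0]
    - [0, 0, 0]
  delta_rot:
    - [0, 0, 0]
    - [0, 0, 0]
    - [0, 0, 0]
    - [0, 0, 0]
    - [0, 0, 0]

```text
time: 3.48
tool_pos: [0.6212, 0.0366, 0.1188]
tcp_rot: [1.193, 1.219, -1.195]
wrist_force: [-0.1, -1.3, -0.1]
width: 0.001
```

```bash
python3 - <<'E'
from h import *
go([-.005,-.0345,.118])
p,d=read_camera("top");cv2.imwrite("pics/t2.png",cv2.resize(p[150:280,225:345],None,fx=4.5,fy=4.5)[:,:,::-1])
E
```

```text
t 3.48 pos [0.6212 0.0366 0.1188] rack [ -4.9 -31.7 118.8] F [-0.1 -1.3 -0.1] w 0.0
axes in rack
 [[-0.001  1.     0.003]
 [-0.     0.003 -1.   ]
 [-1.    -0.001  0.   ]]
tool shift cm [ 0.08 -0.01  0.28]
```

View pics/t2.png

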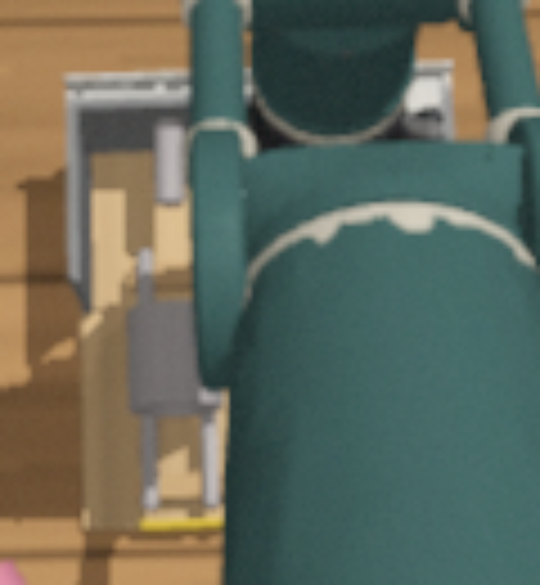

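Top view: the left bay is open with its peg visible at crop (170,160). The sleeve is unmoved at (165,355), and the cover is off to the right behind the arm. Now I'll go behind the sleeve.

Emit:
carry_out:
  offset:
    - [-3, 0, 0]
    - [-3.5, 0, 0]
    - [-2, -2.0, -2.0]
    - [0, -3, -2.0]
    - [0, -3, -2.0]
  delta_rot:
    - [0, 0, 0]
    - [0, 0, 0]
    - [0, 0, 0]
    - [0, 0, 0]
    - [0, 0, 0]
  fingers: -0.2

```text
time: 3.95
tool_pos: [0.5411, 0.0954, 0.2061]
tcp_rot: [1.197, 1.216, -1.192]
wrist_force: [-0.5, 0.4, -0.8]
width: 0.4
```

Emit:
carry_out:
  offset:
    - [0, -3, -1.5]
    - [0, -3, -1.2]
    - [0, -0.6, 0]
    - [0, 0, 0]
    - [0, 0, 0]
  delta_rot:
    - [0, 0, 0]
    - [0, 0, 0]
    - [0, 0, 0]
    - [0, 0, 0]
    - [0, 0, 0]

```text
time: 4.37
tool_pos: [0.4741, 0.1205, 0.2043]
tcp_rot: [1.194, 1.218, -1.193]
wrist_force: [-0.1, 0.4, -0.3]
width: 0.398
```

```bash
python3 - <<'E'
from h import *
go([-.151,.055,.058])
E
```

```text
t 4.37 pos [0.4741 0.1205 0.2043] rack [-150.4   54.8  204.3] F [-0.1  0.4 -0.3] w 0.4
axes in rack
 [[ 0.001  1.     0.003]
 [-0.     0.003 -1.   ]
 [-1.     0.001  0.   ]]
tool shift cm [14.63 -0.07 -0.03]
```

Emit:
carry_out:
  offset:
    - [3.5, 0, 0]
    - [3.5, 0, 0]
    - [3.5, 0, 0]
    - [2.5, 0, 0]
    - [1.5, 0, 0]
  delta_rot:
    - [0, 0, 0]
    - [0, 0, 0]
    - [0, 0, 0]
    - [0, 0, 0]
    - [0, 0, 0]

```text
time: 4.78
tool_pos: [0.4729, 0.1194, 0.0556]
tcp_rot: [1.192, 1.22, -1.199]
wrist_force: [-0.3, 0.8, -0.2]
width: 0.401
```

Emit:
carry_out:
  offset:
    - [0, 0, 0]
    - [0, 0, 0]
    - [0, 0.5, 0]
    - [0, 0.5, 0]
    - [0, 0.5, 0]
  delta_rot:
    - [0, 0, 0]
    - [0, 0, 0]
    - [0, 0, 0]
    - [0, 0, 0]
    - [0, 0, 0]

```text
time: 5.2
tool_pos: [0.4914, 0.121, 0.0611]
tcp_rot: [1.197, 1.216, -1.192]
wrist_force: [-0.3, 0.1, -0.5]
width: 0.397
```

```bash
python3 - <<'E'
from h import *
go([-.021,.055,.058])
p,d=read_camera("side");cv2.imwrite("pics/s3.png",cv2.resize(p[120:300,180:400],None,fx=3,fy=3)[:,:,::-1])
E
```

```text
t 5.2 pos [0.4914 0.121  0.0611] rack [-133.2   55.    61.1] F [-0.3  0.1 -0.5] w 0.4
axes in rack
 [[ 0.004  1.     0.002]
 [ 0.001  0.002 -1.   ]
 [-1.     0.004 -0.001]]
tool shift cm [ 0.36 11.22  0.02]
```

View pics/s3.png

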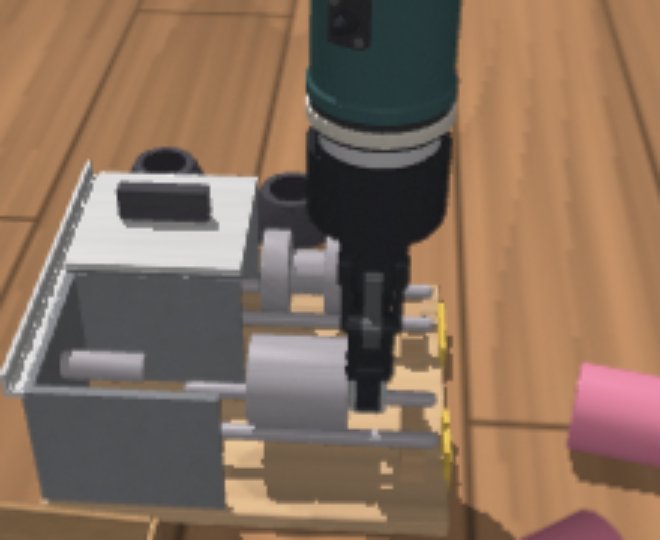

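Side view: the cover is fully over the right bay. The fingers are just behind the sleeve's near face at crop (365,400) and clear of the rails. Now I'll push.

Emit:
carry_out:
  offset:
    - [0, 0.8, 0]
    - [0, 0.8, 0]
    - [0, 0.8, 0]
    - [0, 0.8, 0]
    - [0, 0.8, 0]
  delta_rot:
    - [0, 0, 0]
    - [0, 0, 0]
    - [0, 0, 0]
    - [0, 0, 0]
    - [0, 0, 0]

```text
time: 5.67
tool_pos: [0.5253, 0.1212, 0.0593]
tcp_rot: [1.19, 1.224, -1.201]
wrist_force: [-11.7, -2.1, 9.3]
width: 0.402
```

Emit:
carry_out:
  offset:
    - [0, 0.8, 0]
    - [0, 0.8, 0]
    - [0, 0.8, 0]
    - [0, 0.6, 0]
    - [0, 0.6, 0]
  delta_rot:
    - [0, 0, 0]
    - [0, 0, 0]
    - [0, 0, 0]
    - [0, 0, 0]
    - [0, 0, 0]

```text
time: 6.08
tool_pos: [0.5613, 0.1219, 0.0595]
tcp_rot: [1.19, 1.224, -1.201]
wrist_force: [-12.2, -0.1, 9.5]
width: 0.398
```

```bash
python3 - <<'E'
from h import *
go([-.021,.055,.058])
E
```

```text
t 6.08 pos [0.5613 0.1219 0.0595] rack [-63.2  54.6  59.5] F [-12.2  -0.1   9.5] w 0.4
axes in rack
 [[-0.009  1.     0.002]
 [-0.001  0.002 -1.   ]
 [-1.    -0.009  0.001]]
tool shift cm [ 0.12  4.22 -0.03]
```

```bash
python3 - <<'E'
from h import *
p,d=read_camera("side");cv2.imwrite("pics/s4.png",cv2.resize(p[150:300,180:360],None,fx=4,fy=4)[:,:,::-1])
E
```

```text
(no output)
```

View pics/s4.png

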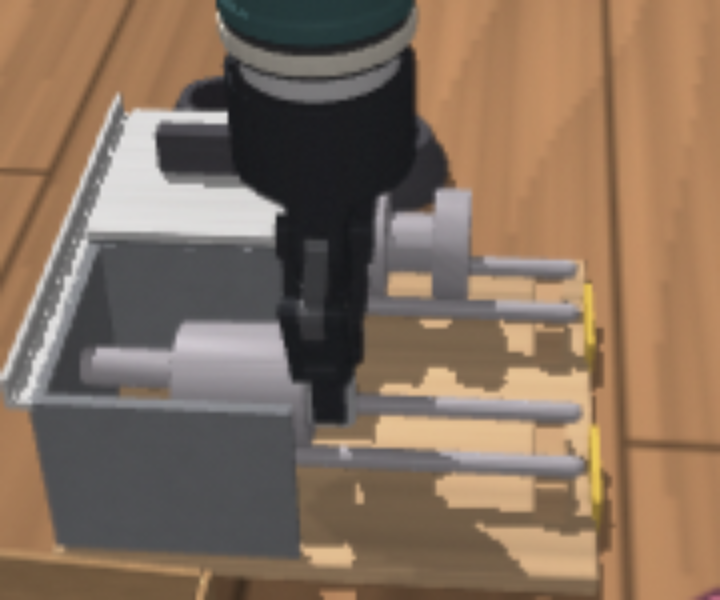

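The sleeve is level and its bore is starting over the peg at (170,370). The spool is untouched. I'll continue slowly.

Emit:
carry_out:
  offset:
    - [0, 0.6, 0]
    - [0, 0.6, 0]
    - [0, 0.6, 0]
    - [0, 0.5, 0]
    - [0, 0.5, 0]
  delta_rot:
    - [0, 0, 0]
    - [0, 0, 0]
    - [0, 0, 0]
    - [0, 0, 0]
    - [0, 0, 0]

```text
time: 6.55
tool_pos: [0.5927, 0.1228, 0.0589]
tcp_rot: [1.194, 1.219, -1.196]
wrist_force: [-2.0, -0.0, -2.0]
width: 0.4
```

Emit:
carry_out:
  offset:
    - [0, 0.3, 0]
    - [0, 0.3, 0]
    - [0, 0.2, 0]
    - [0, 0.2, 0]
    - [0, 0.1, 0]
  delta_rot:
    - [0, 0, 0]
    - [0, 0, 0]
    - [0, 0, 0]
    - [0, 0, 0]
    - [0, 0, 0]

```text
time: 6.97
tool_pos: [0.604, 0.1231, 0.0593]
tcp_rot: [1.195, 1.218, -1.195]
wrist_force: [-3.1, 0.7, -0.8]
width: 0.398
```

```bash
python3 - <<'E'
from h import *
go([-.021,.055,.058])
E
```

```text
t 6.97 pos [0.604  0.1231 0.0593] rack [-20.6  55.1  59.3] F [-3.1  0.7 -0.8] w 0.4
axes in rack
 [[ 0.     1.     0.002]
 [ 0.     0.002 -1.   ]
 [-1.     0.    -0.   ]]
tool shift cm [ 0.13 -0.04  0.01]
```

Not against the wall yet (the force is only friction). I'll creep forward until it contacts.

Emit:
carry_out:
  offset:
    - [0, 0.1, 0]
    - [0, 0.1, 0]
    - [0, 0.1, 0]
    - [0, 0, 0]
    - [0, 0, 0]
  delta_rot:
    - [0, 0, 0]
    - [0, 0, 0]
    - [0, 0, 0]
    - [0, 0, 0]
    - [0, 0, 0]

```text
time: 7.38
tool_pos: [0.6066, 0.1232, 0.0593]
tcp_rot: [1.195, 1.219, -1.195]
wrist_force: [-5.0, -0.1, 1.0]
width: 0.402
```

```bash
python3 - <<'E'
from h import *
go([-.021,.055,.058])
E
```

```text
t 7.38 pos [0.6066 0.1232 0.0593] rack [-17.9  55.1  59.3] F [-5.  -0.1  1. ] w 0.4
axes in rack
 [[-0.     1.     0.002]
 [ 0.     0.002 -1.   ]
 [-1.    -0.    -0.   ]]
tool shift cm [ 0.13 -0.31  0.01]
```

Emit:
carry_out:
  offset:
    - [0, 0.1, 0]
    - [0, 0.1, 0]
    - [0, 0.1, 0]
    - [0, 0, 0]
    - [0, 0, 0]
  delta_rot:
    - [0, 0, 0]
    - [0, 0, 0]
    - [0, 0, 0]
    - [0, 0, 0]
    - [0, 0, 0]

```text
time: 7.8
tool_pos: [0.6066, 0.1232, 0.0593]
tcp_rot: [1.191, 1.223, -1.2]
wrist_force: [-12.9, -0.2, 6.8]
width: 0.402
```

```bash
python3 - <<'E'
from h import *
go([-.021,.055,.058])
E
```

```text
t 7.8 pos [0.6066 0.1232 0.0593] rack [-17.9  55.1  59.3] F [-12.9  -0.2   6.8] w 0.4
axes in rack
 [[-0.007  1.     0.002]
 [-0.     0.002 -1.   ]
 [-1.    -0.007  0.   ]]
tool shift cm [ 0.13 -0.31  0.01]
```

The tool has stalled with rising force, so the sleeve is against the back wall. I'll back off, lift, and shut the fingers.

Emit:
carry_out:
  offset:
    - [0, -1.5, 0]
    - [0, -3, 0]
    - [0, -3, 0]
    - [-3, 0, 0]
    - [-4, 0, 0]
  delta_rot:
    - [0, 0, 0]
    - [0, 0, 0]
    - [0, 0, 0]
    - [0, 0, 0]
    - [0, 0, 0]

```text
time: 8.22
tool_pos: [0.5285, 0.1207, 0.1243]
tcp_rot: [1.188, 1.225, -1.203]
wrist_force: [2.1, -0.4, 0.7]
width: 0.403
```

Emit:
carry_out:
  offset:
    - [-4, 0, 0]
    - [-3, -2, 0]
    - [0, -4, 0]
    - [0, -4, 0]
    - [0, 0, 0]
  delta_rot:
    - [0, 0, 0]
    - [0, 0, 0]
    - [0, 0, 0]
    - [0, 0, 0]
    - [0, 0, 0]
  fingers: -1

```text
time: 8.63
tool_pos: [0.4291, 0.1193, 0.1988]
tcp_rot: [1.193, 1.22, -1.196]
wrist_force: [-0.9, 0.1, -0.7]
width: -0.002
```

```bash
python3 - <<'E'
from h import *
go([-.005,-.095,.2])
for n in("top","side"):
    p,d=read_camera(n);np.savez(n+"5.npz",p=p,d=d)
    if n=="top":A=cv2.resize(p[150:280,225:345],(480,520))
    else:B=cv2.resize(p[170:300,180:340],(320,260))
A[:260,160:480]=A[:260,160:480];cv2.imwrite("pics/b5.png",np.hstack([A[:,:,],np.vstack([B,np.zeros((260,320,3),np.uint8)])])[:,:,::-1])
print(proj("top",[rk([-.01,.055,.09]),rk([.05,.055,.09])]).round(1), proj("side",[rk([-.01,.055,.09]),rk([.05,.055,.09])]).round(1))
E
```

```text
t 8.63 pos [0.4291 0.1193 0.1988] rack [-195.5   54.3  198.8] F [-0.9  0.1 -0.7] w -0.0
axes in rack
 [[-0.002  1.     0.003]
 [-0.     0.003 -1.   ]
 [-1.    -0.002  0.   ]]
tool shift cm [-0.15 19.   14.98]
[[262.1 196.6]
 [261.5 174.9]] [[232.6 232.8]
 [199.6 231.4]]
```

View pics/b5.png

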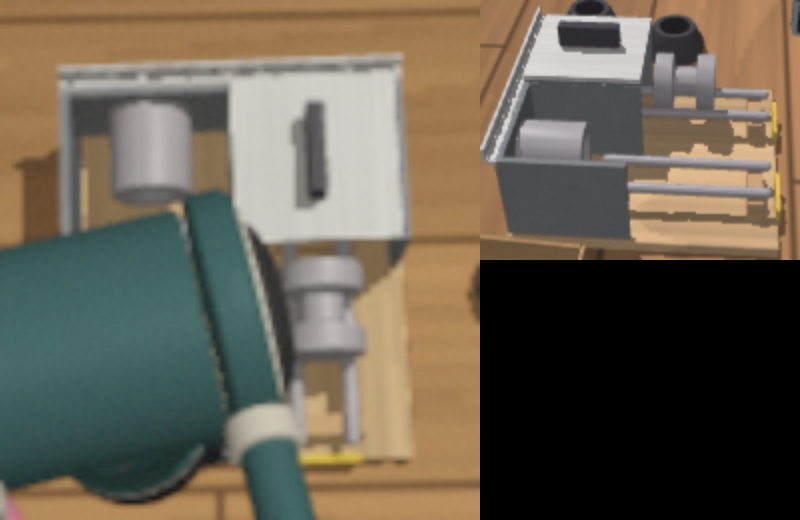

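The sleeve hangs on the left peg against the back wall: its far end is at image row 175.7, against 174.9 expected. The cover is at the right stop and the spool hasn't moved. Next I'll bring the closed fingers to the right side of the handle.

Emit:
carry_out:
  offset:
    - [0, 2.4, 2.0]
    - [0, 2.5, 2.0]
    - [0, 2.5, 2.0]
    - [0, 2.5, 2.0]
    - [0, 2.5, 2.0]
  delta_rot:
    - [0, 0, 0]
    - [0, 0, 0]
    - [0, 0, 0]
    - [0, 0, 0]
    - [0, 0, 0]

```text
time: 9.15
tool_pos: [0.5648, 0.0208, 0.2001]
tcp_rot: [1.197, 1.215, -1.192]
wrist_force: [-0.1, -0.2, 0.3]
width: 0.001
```

Emit:
carry_out:
  offset:
    - [0, 2.5, 2.0]
    - [0, 2.3, 2.0]
    - [0, 1.8, 1.0]
    - [0, 0, 0]
    - [3.0, 0, 0]
  delta_rot:
    - [0, 0, 0]
    - [0, 0, 0]
    - [0, 0, 0]
    - [0, 0, 0]
    - [0, 0, 0]

```text
time: 9.57
tool_pos: [0.6361, -0.0284, 0.1761]
tcp_rot: [1.202, 1.205, -1.185]
wrist_force: [1.3, 0.4, 1.3]
width: 0.001
```

```bash
python3 - <<'E'
from h import *
go([-.005,-.095,.119])
E
```

```text
t 9.57 pos [ 0.6361 -0.0284  0.1761] rack [  8.9 -97.  176.1] F [1.3 0.4 1.3] w 0.0
axes in rack
 [[ 0.016  1.     0.   ]
 [-0.002  0.    -1.   ]
 [-1.     0.016  0.002]]
tool shift cm [ 5.69 -1.48 -0.21]
```

Emit:
carry_out:
  offset:
    - [2.5, 0, 0]
    - [2.6, 0, 0]
    - [0, 0, 0]
    - [0, 0, -0.8]
    - [0, 0, -1.2]
  delta_rot:
    - [0, 0, 0]
    - [0, 0, 0]
    - [0, 0, 0]
    - [0, 0, 0]
    - [0, 0, 0]

```text
time: 9.98
tool_pos: [0.6291, -0.0067, 0.1197]
tcp_rot: [1.197, 1.216, -1.194]
wrist_force: [-0.8, -0.3, 0.7]
width: 0.002
```

Emit:
carry_out:
  offset:
    - [0, 0, -1.2]
    - [0, 0, -1.4]
    - [0, 0, -1.4]
    - [0, 0, -1.4]
    - [0, 0, -1.4]
  delta_rot:
    - [0, 0, 0]
    - [0, 0, 0]
    - [0, 0, 0]
    - [0, 0, 0]
    - [0, 0, 0]

```text
time: 10.4
tool_pos: [0.6274, 0.0634, 0.1202]
tcp_rot: [1.196, 1.216, -1.191]
wrist_force: [2.1, -1.0, 3.7]
width: 0.0
```

Emit:
carry_out:
  offset:
    - [0, 0, -1.2]
    - [0, 0, -1.0]
    - [0, 0, -0.6]
    - [0, 0, -0.4]
    - [0, 0, -0.3]
  delta_rot:
    - [0, 0, 0]
    - [0, 0, 0]
    - [0, 0, 0]
    - [0, 0, 0]
    - [0, 0, 0]

```text
time: 10.82
tool_pos: [0.6246, 0.0969, 0.1177]
tcp_rot: [1.193, 1.22, -1.196]
wrist_force: [-0.1, -1.7, 1.5]
width: -0.003
```

```bash
python3 - <<'E'
from h import *
go([-.005,.0345,.119])
E
```

```text
t 10.82 pos [0.6246 0.0969 0.1177] rack [ -0.4  28.5 117.7] F [-0.1 -1.7  1.5] w -0.0
axes in rack
 [[-0.002  1.     0.003]
 [-0.     0.003 -1.   ]
 [-1.    -0.002  0.   ]]
tool shift cm [-0.13 -0.45 -0.6 ]
```

Emit:
carry_out:
  offset:
    - [0, 0, -0.2]
    - [0, 0, -0.2]
    - [0, 0, -0.1]
    - [0, 0, -0.1]
    - [0, 0, 0]
  delta_rot:
    - [0, 0, 0]
    - [0, 0, 0]
    - [0, 0, 0]
    - [0, 0, 0]
    - [0, 0, 0]

```text
time: 11.23
tool_pos: [0.6246, 0.1023, 0.1177]
tcp_rot: [1.194, 1.219, -1.196]
wrist_force: [-0.3, -2.0, 0.0]
width: 0.0
```

Emit:
carry_out:
  offset:
    - [0, 0, -0.1]
    - [0, 0, -0.1]
    - [0, 0, 0]
    - [0, 0, 0]
    - [0, 0, 0]
  delta_rot:
    - [0, 0, 0]
    - [0, 0, 0]
    - [0, 0, 0]
    - [0, 0, 0]
    - [0, 0, 0]

```text
time: 11.65
tool_pos: [0.6253, 0.1045, 0.1183]
tcp_rot: [1.195, 1.218, -1.195]
wrist_force: [-0.9, -1.2, -1.1]
width: -0.003
```

```bash
python3 - <<'E'
from h import *
go([-.005,.0345,.119])
E
```

```text
t 11.65 pos [0.6253 0.1045 0.1183] rack [  0.4  36.1 118.3] F [-0.9 -1.2 -1.1] w -0.0
axes in rack
 [[ 0.     1.     0.002]
 [ 0.     0.002 -1.   ]
 [-1.     0.    -0.   ]]
tool shift cm [-0.07 -0.54  0.16]
```

Emit:
carry_out:
  offset:
    - [0, 0, -0.1]
    - [0, 0, -0.1]
    - [0, 0, -0.1]
    - [0, 0, 0]
    - [0, 0, 0]
  delta_rot:
    - [0, 0, 0]
    - [0, 0, 0]
    - [0, 0, 0]
    - [0, 0, 0]
    - [0, 0, 0]

```text
time: 12.07
tool_pos: [0.6252, 0.1049, 0.1183]
tcp_rot: [1.191, 1.216, -1.196]
wrist_force: [-0.6, -9.6, -0.3]
width: 0.001
```

Emit:
carry_out:
  offset:
    - [0, 0, -0.1]
    - [0, 0, -0.1]
    - [0, 0, 0]
    - [0, 0, 0]
    - [0, 0, 0]
  delta_rot:
    - [0, 0, 0]
    - [0, 0, 0]
    - [0, 0, 0]
    - [0, 0, 0]
    - [0, 0, 0]

```text
time: 12.48
tool_pos: [0.6252, 0.1051, 0.1183]
tcp_rot: [1.189, 1.214, -1.198]
wrist_force: [0.4, -14.5, 0.7]
width: -0.003
```

The cover is at its stop: the tool stalled at 14.5 N. I'll back off, lift, and check.

Emit:
carry_out:
  offset:
    - [0, 0, 1.5]
    - [0, 0, 2]
    - [-3, 0, 1]
    - [-4, 0, 0]
    - [-4, 0, 0]
  delta_rot:
    - [0, 0, 0]
    - [0, 0, 0]
    - [0, 0, 0]
    - [0, 0, 0]
    - [0, 0, 0]

```text
time: 12.9
tool_pos: [0.625, 0.0638, 0.2281]
tcp_rot: [1.195, 1.221, -1.197]
wrist_force: [0.9, 0.3, 0.5]
width: -0.0
```

Emit:
carry_out:
  offset:
    - [0, -2, 3.5]
    - [0, -2, 3.5]
    - [0, -2, 3.5]
    - [0, -2, 3.5]
    - [0, -2, 3.5]
  delta_rot:
    - [0, 0, 0]
    - [0, 0, 0]
    - [0, 0, 0]
    - [0, 0, 0]
    - [0, 0, 0]

```text
time: 13.32
tool_pos: [0.529, -0.1134, 0.2291]
tcp_rot: [1.196, 1.217, -1.192]
wrist_force: [0.5, -0.7, 0.3]
width: -0.002
```

Emit:
carry_out:
  offset:
    - [0, -2, 3.5]
    - [0, -2, 3.5]
    - [0, 0, 0]
    - [0, 0, 0]
    - [0, 0, 0]
  delta_rot:
    - [0, 0, 0]
    - [0, 0, 0]
    - [0, 0, 0]
    - [0, 0, 0]
    - [0, 0, 0]

```text
time: 13.73
tool_pos: [0.4913, -0.1831, 0.2287]
tcp_rot: [1.197, 1.217, -1.194]
wrist_force: [0.6, 0.1, -0.2]
width: -0.0
```

```bash
python3 - <<'E'
from h import *
st()
p,d=read_camera("top");A=cv2.resize(p[150:280,225:345],(480,520))
p,d=read_camera("side");B=cv2.resize(p[170:300,180:340],(320,260))
cv2.imwrite("pics/b6.png",np.hstack([A,np.vstack([B,np.zeros((260,320,3),np.uint8)])])[:,:,::-1])
q=proj("top",[rk([.03,.055,.131]),rk([-.03,.055,.131]),rk([-.053,.109,.107]),rk([-.053,.001,.107])]);print(((q-[225,150]+.5)*4).round(0))
E
```

```text
t 13.73 pos [ 0.4913 -0.1831  0.2287] rack [-138.6 -249.2  228.7] F [ 0.6  0.1 -0.2] w -0.0
axes in rack
 [[ 0.002  1.     0.001]
 [ 0.001  0.001 -1.   ]
 [-1.     0.002 -0.001]]
[[145. 110.]
 [148. 201.]
 [ 66. 249.]
 [235. 243.]]
```

View pics/b6.png

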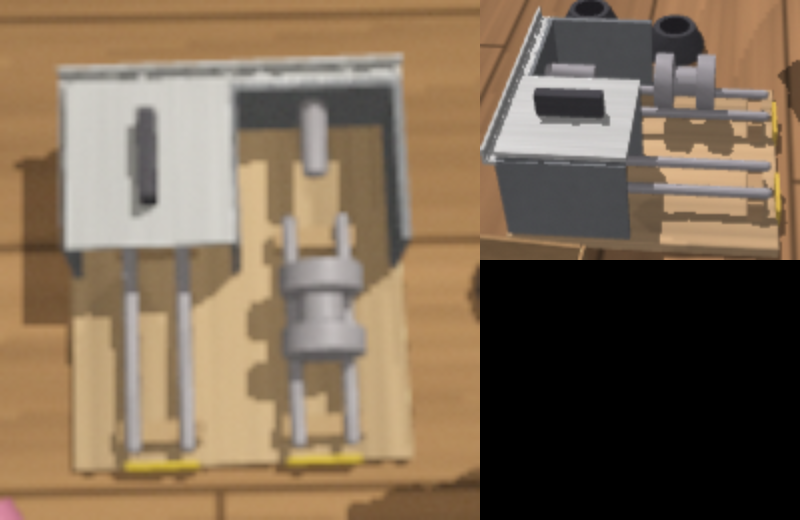

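The cover edges at columns 65 and 237 and the handle at 147 match the left-stop prediction (66, 235 and about 146). The rails are empty, the spool is in place and the arm is clear, so I'm handing in.

```bash
python3 -c "
from workcell import *
print(finish_job())"
```

```text
the job is handed in; nothing more can be done
None
```

The sleeve hangs on the left peg against the back wall, and the cover is over the left bay at its end stop. I handed the job in at about 14 s; no verdict was reported.

- **What I did:** I pushed the cover from mostly over the left bay to the right. I then pushed the sleeve along its rails onto the left peg, slid the cover back over it, and moved the arm clear.
- **Sleeve:** the push stalled at about 13 N, with the tool within 3 mm of where I expected. A picture taken before covering showed the sleeve's far end within 1 pixel of the home position. Once covered it could not be seen again.
- **Cover:** it stalled at 14.5 N, and in the last picture its edges and handle were within 1 pixel of the left-stop prediction.
- **Rest of the scene:** by eye, the spool stayed where it was and the parts of the surroundings in the last crops looked undisturbed. I did not measure the carton or the outlets.
- **Disagreement:** both stops came about 2–3 mm beyond where I had computed them, probably because of my estimates of finger thickness and rack position. No check failed.

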